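# Close up the desktop charging box

### The job

Close up the charging box on the desk for the night: push both open trays fully home with the fingertips, and only then push the raised lid down on its upper face until it lies shut. Do not grasp or lift anything or touch the underside of the lid, do not pull the trays or the lid further open, and leave the eraser on the ledge and the other things on the desk where they are.

Things in the scene. Friction and masses are not known exactly. Their poses are not given: they have to be found in the camera images.
- box: white desktop charging box, fixed. Origin: centre of its underside, on the desk; x points from its front to its back, y to its left, z up. Lower bay 200 (x) x 310 (y) x 52 mm high, front at x = -100 mm, holds two trays side by side. The open-topped well on it reaches 110 mm above the desk, its front wall at x = -40 mm; the bay top in front of it is a ledge. Adapters in it stay below its rim.
- tray_left_front (a point): centre of the flat front face of the left (+y) tray, 26 mm above the desk. Grey tray, front 142 mm wide, 8 to 44 mm above the desk, solid almost to its top, no handle; slides along the box's x. When home its front face is at x = -108 mm in the box's frame (8 mm panel resting on the bay's front).
- tray_right_front (a point): the same point of the equal right (-y) tray.
- tray_left (a joint): how far the left tray stands out towards the robot (m): 0 fully home, limit 0.09. Starts 0.03 to 0.065. Slides with about 1.5 N of friction and stays where left.
- tray_right (a joint): the same for the right tray.
- lid_hinge (a point): middle of the lid's hinge axis, fixed on the box at x = 97, y = 0, z = 114 mm in the box's frame; the axis runs along the box's y.
- lid_edge (a point): middle of the lid's free edge, on the lid's upper (outer) face, 140 mm from the hinge axis. The lid is a flat white plate 140 x 304 x 8 mm, hinged along the back of the well, its mid-plane through the hinge axis; shut it lies on the well, its upper face 118 mm above the desk.
- lid (a joint): lid angle (rad): 0 shut and level, growing as it opens upward, limit 1.5. Starts 0.6 to 1.0, so its upper face looks up and to the back. A stiff friction hinge: it stays at any angle, and takes about 1 to 2 N square to the plate at the free edge to push it down.
- lid_underside (a point): middle of the lid's underside, on the thin grey liner (122 x 280 x 3 mm) , geom lid_c1, that covers it; not to be touched.
- eraser: black eraser 22 x 50 x 10 mm lying loose on the ledge, top 62 mm above the desk; origin: centre of its underside.
- earbud_case: small white case 45 x 40 x 22 mm on the desk in front of the box, between the paths of the two trays; origin: centre of its underside.
- mug: white mug, radius 40, 95 mm high, beside the box; origin: centre of its underside.
- pen_cup: empty round steel pen cup, radius 38, 100 mm high, beside the box; origin: centre of its underside.
- stapler: black stapler 130 x 36 x 45 mm beside the box; origin: centre of its underside.
- adapter: black power adapter 75 x 45 x 32 mm on the desk; origin: centre of its underside.
- mouse: white computer mouse 105 x 60 x 30 mm on the desk; origin: centre of its underside.

How it is judged:
By the outcome, as a careful person would: the job done as asked, in the order asked, and still so for the second after the job is handed in, with the robot touching nothing.
It also fails if it takes over 54 s, if anything falls off the work surface, if the arm or the gripper's body presses on something with over 40 N, if the wrist force passes 120 N, or if a joint passes its speed limit or range.

### The arm

A 6-joint arm with a two-finger parallel gripper is mounted at the origin on the work surface. World frame = base frame: x ahead of the robot, y to its left, z up, the work surface at z = 0. Lengths are in m, angles in rad, forces in N, time in s.
With the tool pointing down it reaches from about 0.225 to 0.875 m from the base axis. Payload 3.4 kg.
Tool frame: the origin (TCP) lies at the very end of the fingers, on their centre line; the grasp point (between the pads) lies 19 mm behind it (manip.tcp_to_grasp is the distance from the TCP to the grasp point, in m); z points along the fingers, y is the line along which they close (so a half turn about z gives the same grasp; the last joint's range is limited). The gripper opens to 85 mm and grips with 20 to 120 N. Pads are 22 mm wide; open, the fingers measure 114 mm over their backs; the gripper's body (76 mm by 85 mm) begins 54 mm behind the grasp point. The pads swing forward as they close: fully open they stand 13 mm farther back than shut.
Start: joints at [1.206, 0.276, 1.505, -0, 1.361, -0.121], TCP at [0.139, 0.558, 0.231] pointing down, gripper open.
Joint ranges: [-2.89, 2.89], [-0.75, 2.08], [0.22, 2.7], [-1.18, 4.32], [0.11, 2.71], [-2.7, 2.7]. Speed limits (rad/s): [2.57, 2.57, 3.14, 3.14, 3.14, 3.14].

### API

Orientations are given as a unit quaternion [w, x, y, z].
In Python, from rig import status, get_image, job, manip gives the robot as it stands.
- The arm moves only by the tool apply_moves, never from a script. Its arguments are lists of equal length, an entry for each row: "xyz": the shift along the tool's x, y, z each as a share of 0.3 m, from -1 to 1, a list of three; "rot": the turn, a rotation vector about the tool's x, y, z each as a share of 60 degrees, from -1 to 1, a list of three; "hand": the opening, from -1 (shut) to 1 (fully open). A call has 1 to 8 rows; each row shifts and turns the commanded pose from where the row before left it, along the tool's axes as they then stand; what a row does not reach is not made up. A row lasts 1/8 s, in which the tool goes at most 62.5 mm and 10.7 degrees, less where a joint would pass 70% of its speed; a pose out of reach is approached as far as the arm can. A call with a number of a shift or a turn outside -1 to 1 is refused whole. A call with a gripper value outside its range is refused whole. The fingers move at their own pace and stop on an object; "force" is the grip in N (left out, the last holds). Time passes only in rows, so rows that do not move let the fingers close. It gives the time, the measured TCP pose, the force, the opening and the grip force at its end, in the units of the state.
- status.get_state(): the state, without advancing time (a new reading comes with each control period).
- get_image(name): name is "scene" or "side" or "wrist"; returns a dict with "pixels" (400x640x3 uint8, red, green, blue), "fovy" (degrees; the focal length in pixels is half the picture's height over the tangent of half this angle, whatever the lens; pixels are square), "cx", "cy" (the principal point, pixels), "origin" and "orientation" of the camera in the world; the wrist camera has in their place "tool_from_camera" (4x4, takes a point from camera to tool coordinates, whose origin is the TCP and whose axes are the flange's). Camera axes: x right, y down, z forward; pixel columns grow to the right and rows downward; lengths in m; the calibration is good to about 2 mm. A picture is of the moment at which its call begins: read the wrist's pose just before it. There is no depth.
- job.sign_off(): hands the job in; it is judged then, once.
The state is a dict: "clock": time; "qpos": joint angles; "qd": joint speeds; "effort": joint torques, N m; "position": TCP position; "ee_rot": TCP orientation; "contact_force": force on the tool from outside, world axes, zero at the start; "moment": the same for the moment, N m; "width": finger opening in m; "gripper_force": force on a finger pad.
Only numpy, scipy, OpenCV 4.12 (cv2) and the standard library are available. Lean on these libraries where they do the work, as an engineer would, in place of code of your own. Each camera call takes 0.05 s, during which the arm holds its last target. There are 200 camera calls.

## Working session

There is one attempt and no reset: what is moved stays moved. The work goes in short steps, Python scripts to look and compute and a tool call to move; the robot and the scene stay as the last step left them, time stands still between calls to the robot, and variables do not carry over. Pictures are saved under pics/ and viewed, at most 10 in all, crops included, and the job is handed in when it is done.

Besides the shell and the picture viewer there is one more tool, called after ">>>" by a JSON object that holds its "method" and its "body". apply_moves: Moves the arm, as the interface text tells. Its arguments: {"type":"object","properties":{"xyz":{"type":"array","items":{"type":"array","items":{"type":"number","minimum":-1,"maximum":1}}},"rot":{"type":"array","items":{"type":"array","items":{"type":"number","minimum":-1,"maximum":1}}},"hand":{"type":"array","items":{"type":"number"}},"force":{"type":"number"}},"required":["xyz","rot","hand"]}

```bash
mkdir -p pics; cat > h.py <<'E'
import numpy as np,cv2,pickle
from rig import status,get_image
def grab(n,tag):
    s=status.get_state(); d=get_image(n); d=dict(d); d['state']=s
    cv2.imwrite(f'pics/{tag}.png',d['pixels'][:,:,::-1]); pickle.dump(d,open(f'{tag}.pkl','wb')); return d
def quat(q):
    from scipy.spatial.transform import Rotation as R
    return R.from_quat([q[1],q[2],q[3],q[0]]).as_matrix()
def cam(d):
    f=200/np.tan(np.radians(d['fovy'])/2)
    if 'origin' in d:
        o=np.array(d['orientation']); Rm=quat(o) if o.size==4 else o.reshape(3,3); p=np.array(d['origin'])
    else:
        T=np.array(d['tool_from_camera']); Rt=quat(d['state']['ee_rot']); Rm=Rt@T[:3,:3]; p=np.array(d['state']['position'])+Rt@T[:3,3]
    return f,d['cx'],d['cy'],Rm,p
def ray(d,u,v):
    f,cx,cy,R,p=cam(d); r=R@np.array([(u-cx)/f,(v-cy)/f,1]); return p,r/np.linalg.norm(r)
def onz(d,u,v,z):
    p,r=ray(d,u,v); return p+r*(z-p[2])/r[2]
def tri(d1,a,d2,b):
    p,r=ray(d1,*a); q,s=ray(d2,*b); t=np.linalg.lstsq(np.c_[r,-s],q-p,rcond=None)[0]
    A=p+r*t[0];B=q+s*t[1]; return (A+B)/2,np.linalg.norm(A-B)
def proj(d,P):
    f,cx,cy,R,p=cam(d); c=R.T@(np.array(P)-p); return np.array([cx+f*c[0]/c[2],cy+f*c[1]/c[2]])
E
python3 - <<'E'
from h import *
for n in ('scene','side','wrist'):
    d=grab(n,n+'0'); print(n,cam(d))
print(d['state'])
a=cv2.imread('pics/scene0.png');b=cv2.imread('pics/side0.png')
E
```

```text
scene (np.float64(470.66943950034306), 313.24941351444227, 203.51011808597812, array([[ 0.49099819,  0.64742513, -0.58289062],
       [ 0.87103455, -0.35346366,  0.34111911],
       [ 0.01481843, -0.67520674, -0.73747968]]), array([ 1.28634407, -0.47993448,  1.1181226 ]))
side (np.float64(420.99865789650704), 322.50741447308786, 207.17635625499548, array([[ 0.75324088, -0.48803103,  0.44096926],
       [-0.65759972, -0.57284276,  0.48929928],
       [ 0.01381282, -0.65854148, -0.75241765]]), array([-8.18307648e-04, -5.70988982e-01,  9.39486282e-01]))
wrist (np.float64(342.2805708066991), 319.8119595557231, 197.09243675899364, array([[ 2.41785956e-01,  9.21901441e-01,  3.02716508e-01],
       [ 9.70329205e-01, -2.29433666e-01, -7.62982741e-02],
       [-8.86130789e-04,  3.12182520e-01, -9.50021731e-01]]), array([0.06129831, 0.57715858, 0.3728397 ]))
{'clock': 0.1, 'qpos': array([ 1.20602830e+00,  2.76511381e-01,  1.50600997e+00, -1.49547124e-05,
        1.36071705e+00, -1.21006255e-01]), 'qd': array([-3.88084370e-04, -2.00118973e-03, -1.69745774e-03,  7.50412308e-05,
        4.99728755e-04,  1.31381778e-03]), 'effort': array([ 6.93318016e-04, -4.17702270e+01, -2.46403313e+01, -2.55737132e-04,
        5.76756138e-03,  1.94893846e-05]), 'position': array([0.13862025, 0.55754539, 0.23053647]), 'ee_rot': array([-1.90808337e-04,  1.21577760e-01,  9.92581569e-01, -8.00476170e-04]), 'contact_force': array([ 0.1764014 ,  0.90955655, -0.34334913]), 'moment': array([0.00255318, 0.03838324, 0.00873883]), 'gripper_force': 0.0, 'width': 0.08549072622361427}
```

View pics/scene0.png

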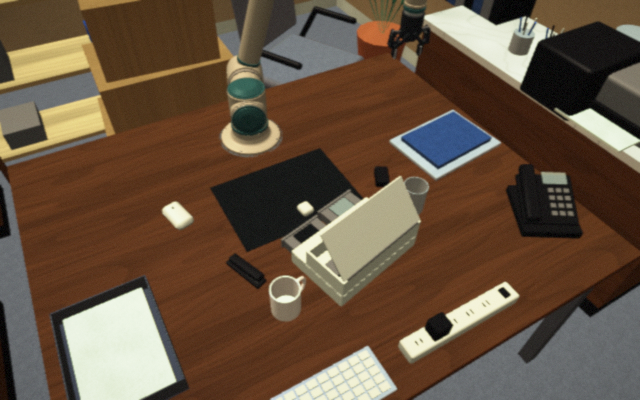

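View pics/side0.png

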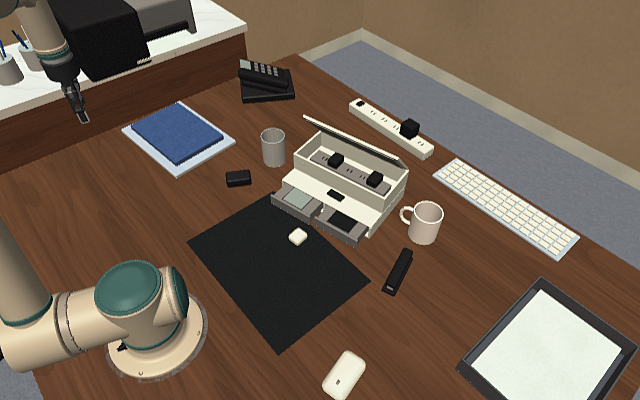

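The side view shows the box front: trays around (298,202) and (343,225), eraser at (336,195), earbud case at (298,236), raised lid edge from (305,117) to (405,165). The scene view shows it from the back. I'll enlarge both.

```bash
python3 - <<'E'
import cv2
a=cv2.imread('pics/side0.png')[100:260,250:450];cv2.imwrite('pics/sc.png',cv2.resize(a,None,fx=3.75,fy=3.75,interpolation=cv2.INTER_CUBIC))
a=cv2.imread('pics/scene0.png')[165:315,260:440];cv2.imwrite('pics/cc.png',cv2.resize(a,None,fx=4,fy=4,interpolation=cv2.INTER_CUBIC))
E
```

```text
(no output)
```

View pics/sc.png

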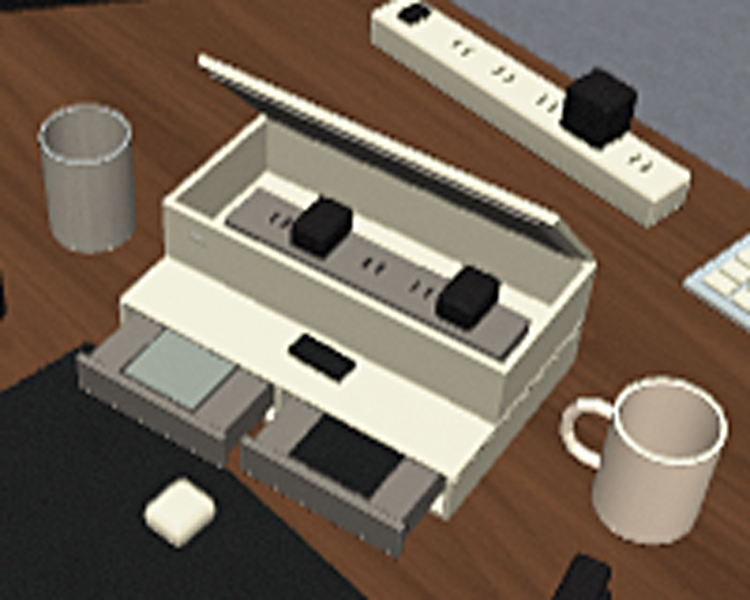

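View pics/cc.png

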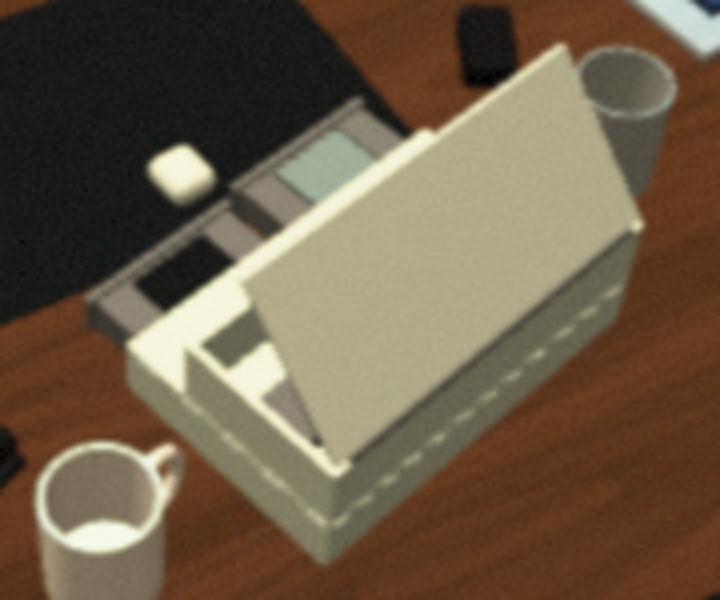

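The crops show all the corners I need: the well rim, tray front top edges and lid corners, in both views. Next I'll work out the poses.

```bash
cat > m.py <<'E'
from h import *
S=pickle.load(open('side0.pkl','rb'));C=pickle.load(open('scene0.pkl','rb'))
s=lambda x,y:(250+x/3.75-.4,100+y/3.75-.4)
c=lambda x,y:(260+x/4-.4,165+y/4-.4)
rim=[onz(S,*s(*p),.110) for p in [(165,205),(500,372),(592,265),(265,118)]]
print('rim',np.round(rim,3)); 
print('sides',[round(float(np.linalg.norm(rim[i]-rim[i-1])),3) for i in range(4)])
tri2=lambda a,b:tri(S,s(*a),C,c(*b))
print('lidL',tri2((200,55),(562,45)),'lidR',tri2((560,218),(245,285)))
print('wellFR',tri2((500,372),(187,348)))
print('hingeL/R scene',onz(C,*c(640,225),.116),onz(C,*c(345,465),.116))
for n,a,b in [('Lout',(80,357),(360,97)),('Rout',(403,527),(88,303))]: print(n,tri2(a,b))
for n,a in [('L1',(80,357)),('L2',(225,437)),('R1',(245,440)),('R2',(403,527))]: print(n,onz(S,*s(*a),.044))
print('bayFL',onz(S,*s(122,300),.052), tri2((122,300),(432,130)))
print('bayFR',onz(C,*c(128,350),.052))
for n,p in [('eraser',(322,357))]: print(n,onz(S,*s(*p),.062))
print('case',onz(S,*s(180,510),.012),onz(C,*c(182,175),.012))
print('mug',onz(S,*s(668,415),.095),'cup',onz(S,*s(86,135),.1))
E
python3 m.py
```

```text
rim [[ 0.557  0.179  0.11 ]
 [ 0.628 -0.114  0.11 ]
 [ 0.761 -0.083  0.11 ]
 [ 0.687  0.21   0.11 ]]
sides [0.134, 0.302, 0.137, 0.303]
lidL (array([0.60450142, 0.19145834, 0.22373861]), np.float64(0.001774854694548494)) lidR (array([ 0.6788615 , -0.10193051,  0.21999596]), np.float64(0.002309650136702823))
wellFR (array([ 0.62966031, -0.11315174,  0.10741363]), np.float64(0.0012065126759089097))
hingeL/R scene [0.69472069 0.21311202 0.116     ] [ 0.76305432 -0.07387151  0.116     ]
Lout (array([0.44096421, 0.14560792, 0.04617228]), np.float64(0.0051879461169312135))
Rout (array([ 0.51829849, -0.13410181,  0.04254248]), np.float64(0.0011653230136920616))
L1 [0.44164268 0.14405697 0.044     ]
L2 [0.47502834 0.00969839 0.044     ]
R1 [ 0.48440723 -0.00209936  0.044     ]
R2 [ 0.51739519 -0.135453    0.044     ]
bayFL [0.4996216  0.16572802 0.052     ] (array([0.50167299, 0.17241028, 0.04966503]), np.float64(0.0073775080602172215))
bayFR [ 0.5755166  -0.13079561  0.052     ]
eraser [0.57229199 0.01097788 0.062     ]
case [ 0.42177446 -0.00181024  0.012     ] [ 0.41779832 -0.00104766  0.012     ]
mug [ 0.70010677 -0.2116713   0.095     ] cup [0.56729355 0.29811825 0.1       ]
```

The fix gives box origin ≈ (0.629, 0.041) with yaw ≈ 13.4°. The trays are about 50 mm (left) and 42 mm (right) out, and the lid is at about 0.88 rad. First I turn the tool square to the box with the fingers shut.

>>> {"method": "apply_moves", "body": {"xyz": [[0,0,0],[0,0,0],[0,0,0],[0,0,0]], "rot": [[0,0,-0.152],[0,0,-0.152],[0,0,-0.152],[0,0,0]], "hand": [-1,-1,-1,-1]}}

```text
clock: 0.65
position: [0.1388, 0.5578, 0.231]
ee_rot: [-0.0, -0.116, 0.993, -0.0]
contact_force: [0.5, -0.3, -0.3]
width: 0.0123
gripper_force: 0.0
```

```bash
cat > st.py <<'E'
from h import *
s=status.get_state();R=quat(s['ee_rot']);p=s['position']
y=np.radians(13.4);B=np.array([[np.cos(y),np.sin(y)],[-np.sin(y),np.cos(y)]])
print('t',s['clock'],'box',np.round(B@(p[:2]-[.629,.041]),4),'z',round(p[2],4),'w',s['width'])
print('toolx yaw',np.degrees(np.arctan2(R[1,0],R[0,0])),'toolz',np.round(R[:,2],3),'F',np.round(s['contact_force'],2))
E
python3 st.py
```

```text
t 0.65 box [-0.3571  0.6164] z 0.231 w 0.012325076387156018
toolx yaw -166.71518227813672 toolz [-0.    -0.001 -1.   ] F [ 0.48 -0.31 -0.29]
```

>>> {"method": "apply_moves", "body": {"xyz": [[-0.05,-0.177,0],[-0.05,-0.177,0],[-0.05,-0.177,0],[-0.05,-0.177,0],[-0.05,-0.177,0],[-0.05,-0.177,0],[-0.05,-0.177,0],[-0.05,-0.177,0]], "rot": [[0,0,0],[0,0,0],[0,0,0],[0,0,0],[0,0,0],[0,0,0],[0,0,0],[0,0,0]], "hand": [-1,-1,-1,-1,-1,-1,-1,-1]}}

```text
clock: 1.65
position: [0.3545, 0.171, 0.2315]
ee_rot: [0.001, -0.115, 0.993, 0.0]
contact_force: [0.4, 0.4, -0.4]
width: 0.0001
gripper_force: 0.0
```

>>> {"method": "apply_moves", "body": {"xyz": [[-0.05,-0.177,0],[-0.05,-0.177,0],[0,0,0],[0,0,0]], "rot": [[0,0,0],[0,0,0],[0,0,0],[0,0,0]], "hand": [-1,-1,-1,-1]}}

```text
clock: 2.15
position: [0.4072, 0.0764, 0.2311]
ee_rot: [-0.001, -0.115, 0.993, 0.0]
contact_force: [-0.6, 0.1, -0.2]
width: -0.0001
gripper_force: 0.0
```

```bash
python3 st.py; python3 -c "
from h import *
grab('wrist','w1')"
```

```text
t 2.15 box [-0.2076  0.0858] z 0.2311 w -0.00012871593794028198
toolx yaw -166.75601023229382 toolz [-0.001  0.001 -1.   ] F [-0.6   0.15 -0.25]
```

View pics/w1.png

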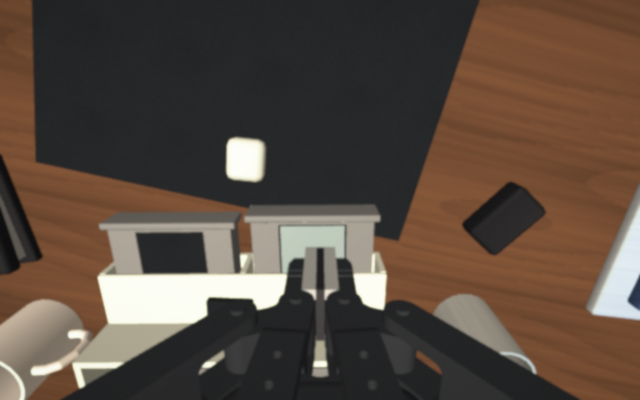

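The wrist view shows the left tray front at u 246–380, v≈206–220, and the right one at u 103–242, v≈214–228. The earbud case is at (245,160), well clear of both.

```bash
python3 - <<'E'
from h import *
d=pickle.load(open('w1.pkl','rb'))
y=np.radians(13.4);B=np.array([[np.cos(y),np.sin(y)],[-np.sin(y),np.cos(y)]])
for n,u,v in [('L',246,206),('L',380,206),('L',246,220),('L',380,220),('R',103,214),('R',241,213),('R',103,228),('case',226,160),('case',265,160),('bayfr',386,272),('bayfr',103,278)]:
    print(n,u,v,[np.round(B@(onz(d,u,v,z)[:2]-[.629,.041]),4) for z in (.008,.044,.052)])
E
```

```text
L 246 206 [array([-0.157 ,  0.0024]), array([-0.1698,  0.0106]), array([-0.1727,  0.0125])]
L 380 206 [array([-0.1565,  0.1542]), array([-0.1693,  0.1475]), array([-0.1722,  0.146 ])]
L 246 220 [array([-0.1399,  0.0012]), array([-0.1544,  0.0095]), array([-0.1577,  0.0114])]
L 380 220 [array([-0.1394,  0.1551]), array([-0.1539,  0.1483]), array([-0.1572,  0.1468])]
R 103 214 [array([-0.1479, -0.1614]), array([-0.1616, -0.1371]), array([-0.1647, -0.1316])]
R 241 213 [array([-0.1485, -0.0039]), array([-0.1622,  0.0049]), array([-0.1652,  0.0069])]
R 103 228 [array([-0.1306, -0.1649]), array([-0.146 , -0.1402]), array([-0.1494, -0.1347])]
case 226 160 [array([-0.21  , -0.0156]), array([-0.2176, -0.0056]), array([-0.2193, -0.0033])]
case 265 160 [array([-0.2099,  0.0267]), array([-0.2175,  0.0326]), array([-0.2192,  0.0339])]
bayfr 386 272 [array([-0.0716,  0.1659]), array([-0.0928,  0.158 ]), array([-0.0975,  0.1563])]
bayfr 103 278 [array([-0.0646, -0.1781]), array([-0.0866, -0.1521]), array([-0.0914, -0.1463])]
```

>>> {"method": "apply_moves", "body": {"xyz": [[0,0,0.18],[0,0,0.18],[0,0,0.18],[0,0,0.15],[0,0,0],[-0.1,0,0],[0,0,0]], "rot": [[0,0,0],[0,0,0],[0,0,0],[0,0,0],[0,0,0],[0,0,0],[0,0,0]], "hand": [-1,-1,-1,-1,-1,-1,-1]}}

```text
clock: 3.08
position: [0.4408, 0.0843, 0.0265]
ee_rot: [0.003, -0.117, 0.993, -0.0]
contact_force: [0.0, -0.3, 0.2]
width: -0.0001
gripper_force: 0.0
```

```bash
python3 st.py
```

```text
t 3.075 box [-0.173   0.0858] z 0.0265 w -0.00011602883630203483
toolx yaw -166.51907222963695 toolz [ 0.007  0.    -1.   ] F [ 0.02 -0.3   0.18]
```

>>> {"method": "apply_moves", "body": {"xyz": [[0,0,0.02],[-0.02,0,0],[-0.025,0,0],[-0.025,0,0],[-0.025,0,0],[-0.025,0,0],[-0.025,0,0],[0,0,0]], "rot": [[0,0,0],[0,0,0],[0,0,0],[0,0,0],[0,0,0],[0,0,0],[0,0,0],[0,0,0]], "hand": [-1,-1,-1,-1,-1,-1,-1,-1]}}

```text
clock: 4.08
position: [0.4809, 0.0933, 0.0184]
ee_rot: [0.001, -0.117, 0.993, -0.0]
contact_force: [0.1, -0.1, 0.2]
width: -0.0003
gripper_force: 0.0
```

```bash
python3 st.py
```

```text
t 4.075 box [-0.132   0.0852] z 0.0184 w -0.00028118061919054374
toolx yaw -166.59952691332194 toolz [ 0.002 -0.    -1.   ] F [ 0.06 -0.11  0.16]
```

>>> {"method": "apply_moves", "body": {"xyz": [[-0.015,0,0],[-0.015,0,0],[-0.01,0,0]], "rot": [[0,0,0],[0,0,0],[0,0,0]], "hand": [-1,-1,-1]}}

```text
clock: 4.45
position: [0.491, 0.0959, 0.0183]
ee_rot: [-0.0, -0.117, 0.993, -0.0]
contact_force: [-0.9, -1.1, 0.7]
width: 0.0001
gripper_force: 0.8
```

>>> {"method": "apply_moves", "body": {"xyz": [[-0.01,0,0],[-0.01,0,0]], "rot": [[0,0,0],[0,0,0]], "hand": [-1,-1]}}

```text
clock: 4.7
position: [0.4968, 0.0974, 0.0183]
ee_rot: [-0.0, -0.117, 0.993, -0.0]
contact_force: [-1.6, -1.0, 1.0]
width: -0.0003
gripper_force: 0.8
```

>>> {"method": "apply_moves", "body": {"xyz": [[-0.01,0,0],[-0.01,0,0]], "rot": [[0,0,0],[0,0,0]], "hand": [-1,-1]}}

```text
clock: 4.95
position: [0.4979, 0.0979, 0.0178]
ee_rot: [-0.005, -0.117, 0.993, -0.0]
contact_force: [-11.4, -5.1, 8.5]
width: -0.0006
gripper_force: 6.3
```

```bash
python3 st.py; python3 -c "
from h import *
grab('side','s2')
a=cv2.imread('pics/s2.png')[130:260,250:430];cv2.imwrite('pics/s2c.png',cv2.resize(a,None,fx=4,fy=4,interpolation=cv2.INTER_CUBIC))"
```

```text
t 4.95 box [-0.1144  0.0858] z 0.0178 w -0.0005819008209959767
toolx yaw -166.5528311331453 toolz [-0.01  -0.002 -1.   ] F [-11.36  -5.06   8.48]
```

View pics/s2c.png

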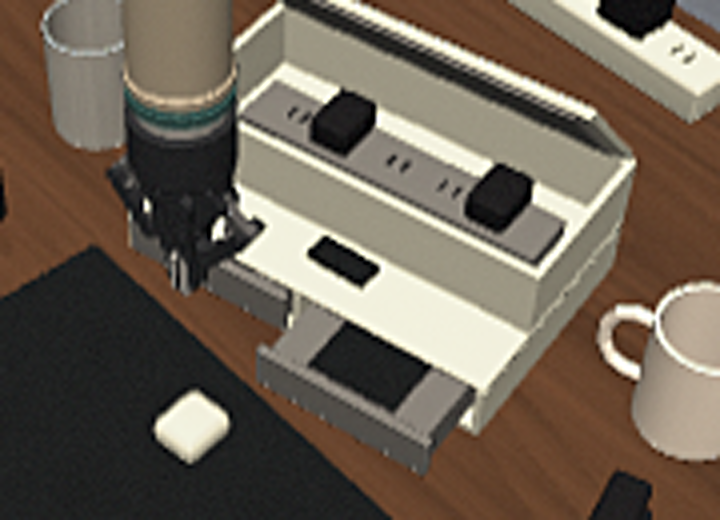

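The side picture shows the left tray flush, and the force jumped to about 12 N against the stop. The right tray is still out. I back off, lift over the case and go to the right tray.

>>> {"method": "apply_moves", "body": {"xyz": [[0.1,0,0],[0.18,0,0],[0,0,-0.2],[0,-0.19,0],[0,-0.19,0],[0,-0.19,0],[0,0,0.2],[0,0,0]], "rot": [[0,0,0],[0,0,0],[0,0,0],[0,0,0],[0,0,0],[0,0,0],[0,0,0],[0,0,0]], "hand": [-1,-1,-1,-1,-1,-1,-1,-1]}}

```text
clock: 6.0
position: [0.4578, -0.0866, 0.0156]
ee_rot: [-0.003, -0.116, 0.993, 0.002]
contact_force: [-1.2, 0.1, 0.8]
width: 0.0004
gripper_force: 0.0
```

```bash
python3 st.py
```

```text
t 6.0 box [-0.1961 -0.0845] z 0.0156 w 0.00036575330217925744
toolx yaw -166.72381558424917 toolz [-0.007  0.003 -1.   ] F [-1.2   0.14  0.83]
```

Now push to TCP bx ≈ -0.115: 81 mm, slowing at the end.

>>> {"method": "apply_moves", "body": {"xyz": [[-0.05,0,-0.01],[-0.05,0,0],[-0.035,0,0],[-0.03,0,0],[-0.03,0,0],[-0.03,0,0],[-0.02,0,0],[-0.01,0,0]], "rot": [[0,0,0],[0,0,0],[0,0,0],[0,0,0],[0,0,0],[0,0,0],[0,0,0],[0,0,0]], "hand": [-1,-1,-1,-1,-1,-1,-1,-1]}}

```text
clock: 7.0
position: [0.535, -0.0692, 0.0211]
ee_rot: [-0.0, -0.117, 0.993, 0.0]
contact_force: [-1.3, 0.6, 1.3]
width: -0.0003
gripper_force: 0.8
```

>>> {"method": "apply_moves", "body": {"xyz": [[-0.01,0,0],[-0.01,0,0]], "rot": [[0,0,0],[0,0,0]], "hand": [-1,-1]}}

```text
clock: 7.25
position: [0.5382, -0.0683, 0.0211]
ee_rot: [-0.003, -0.117, 0.993, -0.0]
contact_force: [-9.9, -5.2, 8.2]
width: -0.0001
gripper_force: 5.2
```

```bash
python3 st.py
```

```text
t 7.25 box [-0.1136 -0.0853] z 0.0211 w -0.00010785894345965442
toolx yaw -166.54216121347858 toolz [-0.005 -0.001 -1.   ] F [-9.86 -5.24  8.19]
```

Both trays are home. I retract and rise to z≈0.30, then go over the free edge to stand behind and above the lid.

>>> {"method": "apply_moves", "body": {"xyz": [[0.12,0,0],[0,0,-0.19],[0,0,-0.19],[0,0,-0.19],[0,0,-0.19],[0,0,-0.19],[0,0,0],[0,0,0]], "rot": [[0,0,0],[0,0,0],[0,0,0],[0,0,0],[0,0,0],[0,0,0],[0,0,0],[0,0,0]], "hand": [-1,-1,-1,-1,-1,-1,-1,-1]}}

```text
clock: 8.25
position: [0.5057, -0.0762, 0.306]
ee_rot: [0.0, -0.117, 0.993, 0.0]
contact_force: [0.1, -0.6, -0.7]
width: 0.0
gripper_force: 0.0
```

```bash
python3 st.py; python3 -c "
from h import *
grab('side','s3')
a=cv2.imread('pics/s3.png')[100:260,250:450];cv2.imwrite('pics/s3c.png',cv2.resize(a,None,fx=3.75,fy=3.75,interpolation=cv2.INTER_CUBIC))"
```

```text
t 8.25 box [-0.1471 -0.0855] z 0.306 w 2.6784457213197664e-05
toolx yaw -166.61573059914525 toolz [ 0.001  0.    -1.   ] F [ 0.12 -0.58 -0.73]
```

View pics/s3c.png

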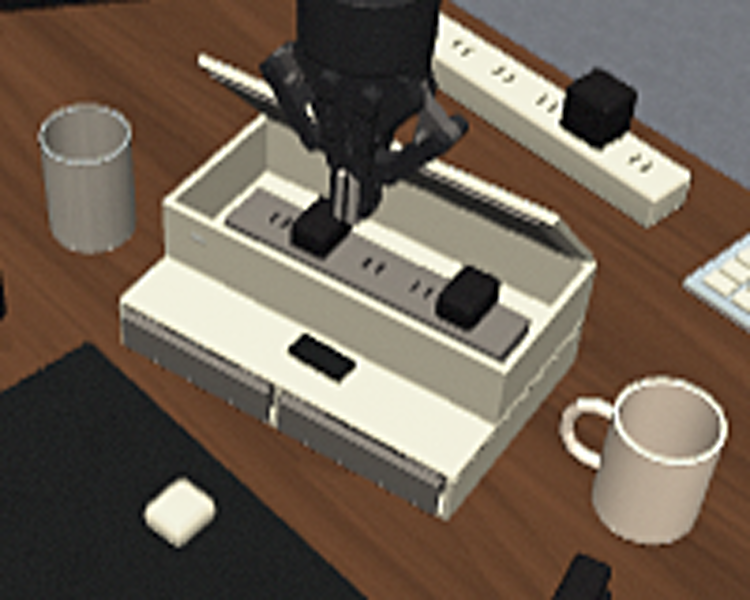

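Both tray fronts are flush at crop (125–270, 310–415) and (280–445, 400–510). The eraser and case have not moved. On to the lid.

>>> {"method": "apply_moves", "body": {"xyz": [[-0.168,0.071,0],[-0.168,0.071,0],[-0.168,0.071,0],[-0.168,0.071,0],[0,0,0],[0,0,0.15],[0,0,0.1],[0,0,0]], "rot": [[0,0,0],[0,0,0],[0,0,0],[0,0,0],[0,0,0],[0,0,0],[0,0,0],[0,0,0]], "hand": [-1,-1,-1,-1,-1,-1,-1,-1]}}

```text
clock: 9.3
position: [0.6791, 0.0527, 0.2271]
ee_rot: [-0.005, -0.116, 0.993, 0.0]
contact_force: [0.2, -0.2, 0.6]
width: 0.0
gripper_force: 0.0
```

```bash
python3 st.py
```

```text
t 9.3 box [ 0.0514 -0.0002] z 0.2271 w 1.1385717478972532e-05
toolx yaw -166.64327065752343 toolz [-0.009 -0.    -1.   ] F [ 0.21 -0.22  0.65]
```

>>> {"method": "apply_moves", "body": {"xyz": [[0,0,0.06],[0,0,0.05],[0.03,0,0.027],[0.03,0,0.027],[0.03,0,0.027]], "rot": [[0,0,0],[0,0,0],[0,0,0],[0,0,0],[0,0,0]], "hand": [-1,-1,-1,-1,-1]}}

```text
clock: 9.93
position: [0.656, 0.0469, 0.1745]
ee_rot: [0.001, -0.117, 0.993, -0.0]
contact_force: [2.4, 0.7, 1.6]
width: -0.0001
gripper_force: 1.0
```

```bash
python3 st.py
```

```text
t 9.925 box [ 0.0276 -0.0005] z 0.1745 w -0.0001437846398656584
toolx yaw -166.6106454605956 toolz [ 0.003  0.    -1.   ] F [2.35 0.7  1.58]
```

>>> {"method": "apply_moves", "body": {"xyz": [[0.02,0,0.027],[0.017,0,0.027],[0.015,0,0.027],[0.01,0,0.027],[0.005,0,0.027],[0.005,0,0.02],[0,0,0.01]], "rot": [[0,0,0],[0,0,0],[0,0,0],[0,0,0],[0,0,0],[0,0,0],[0,0,0]], "hand": [-1,-1,-1,-1,-1,-1,-1]}}

```text
clock: 10.8
position: [0.6342, 0.042, 0.1239]
ee_rot: [-0.001, -0.117, 0.993, 0.0]
contact_force: [-1.0, -0.5, 1.4]
width: -0.0001
gripper_force: 0.8
```

```bash
python3 st.py
```

```text
t 10.8 box [ 0.0053 -0.0002] z 0.1239 w -9.235341447316383e-05
toolx yaw -166.60655738534257 toolz [-0.002 -0.    -1.   ] F [-0.97 -0.49  1.35]
```

>>> {"method": "apply_moves", "body": {"xyz": [[0,0,0.01],[0,0,0.01],[0,0,0.006]], "rot": [[0,0,0],[0,0,0],[0,0,0]], "hand": [-1,-1,-1]}}

```text
clock: 11.18
position: [0.6342, 0.042, 0.1179]
ee_rot: [-0.0, -0.117, 0.993, -0.0]
contact_force: [-5.3, -1.5, 14.8]
width: 0.0001
gripper_force: 7.4
```

The lid bottomed out at z = 0.118 with about 15 N. I lift clear and check.

>>> {"method": "apply_moves", "body": {"xyz": [[0,0,-0.05],[0,0,-0.15],[0,0,-0.2],[0,0,-0.2],[0.15,0.15,0],[0.15,0.15,0],[0,0,0],[0,0,0]], "rot": [[0,0,0],[0,0,0],[0,0,0],[0,0,0],[0,0,0],[0,0,0],[0,0,0],[0,0,0]], "hand": [-1,-1,-1,-1,-1,-1,-1,-1]}}

```text
clock: 12.18
position: [0.529, 0.1076, 0.2975]
ee_rot: [0.001, -0.117, 0.993, -0.0]
contact_force: [0.6, 0.2, 0.4]
width: 0.0001
gripper_force: 0.0
```

```bash
python3 st.py; python3 -c "
from h import *
grab('side','s4');grab('scene','c4')
a=cv2.imread('pics/s4.png')[100:260,250:450];b=cv2.imread('pics/c4.png')[155:315,240:440]
cv2.imwrite('pics/f.png',cv2.resize(cv2.hconcat([a,b]),None,fx=2,fy=2,interpolation=cv2.INTER_CUBIC))"
```

```text
t 12.175 box [-0.0818  0.088 ] z 0.2975 w 0.00010427516807859869
toolx yaw -166.57456879930928 toolz [ 0.003 -0.    -1.   ] F [0.64 0.16 0.38]
```

View pics/f.png

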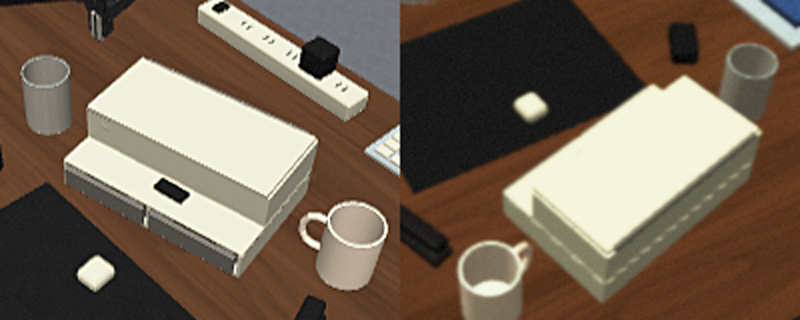

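The picture shows the lid flat, both trays flush, and the eraser and case in place.

```bash
python3 -c "
from rig import job
print(job.sign_off())"
```

```text
the job is handed in; nothing more can be done
None
```

The charging box is closed and handed in at about 12 s: both trays were pushed home first, then the lid shut from its upper face, with nothing else moved in the final pictures.

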